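# Find the thumb catch of the burr case and open its lid

## Robot

A 6-joint arm with a two-finger parallel gripper is mounted at the origin on the work surface; the furniture and walls round the work are solid. World frame = base frame: x ahead of the robot, y to its left, z up, the work surface at z = 0. Lengths are in mm, angles in rad, forces in N, time in s.
With the tool pointing down it reaches from about 275 to 750 mm from the base axis. Payload 10.2 kg.
Tool frame: the origin (TCP) lies between the finger pads; the fingertips stand 11 mm ahead of it and the grasp point (between the pads) lies 8 mm behind it (ctrl.nose_length is the distance from the TCP to the fingertips, in mm); x points along the fingers, y is the direction in which the jaws open and shut, and the axes are right-handed (so a half turn about x gives the same grasp; the last joint's range is limited). The gripper opens to 85 mm and grips with 20 to 120 N. Pads are 22 mm wide; open, the fingers measure 114 mm over their backs; the gripper's body (76 mm by 85 mm) begins 54 mm behind the grasp point. The pads swing forward as they close: fully open they stand 13 mm farther back than shut.
Start: joints at [0.969, 0.313, 1.498, -0, 1.331, -0.223], TCP at [194.161, 487.783, 242.294] pointing down, gripper open.
Joint ranges: [-2.94, 2.94], [-0.97, 2.17], [0.19, 2.56], [-1.23, 4.37], [0.02, 3.11], [-2.88, 2.88]. Speed limits (rad/s): [2.39, 2.39, 3.01, 3.14, 3.14, 3.14].

## Interface

Orientations are given as a unit quaternion [w, x, y, z].
In Python, from rig import ctrl, capture, ticket gives the robot as it stands.
- The arm moves only by the tool step_arm, never from a script. Its argument "commands" is a list of rows, each a list of 2 entries, a list of its own where there are three numbers: the shift along the world's x, y, z normalised to -1 to 1, where 1 is 0.04 m, then the turn about the world's z normalised to -1 to 1, where 1 is 180 degrees. A call has 1 to 5 rows; each row shifts and turns the commanded pose from where the row before left it; what a row does not reach is not made up. A row lasts 1/10 s, in which the tool goes at most 50 mm and 8.59 degrees, less where a joint would pass 70% of its speed; a pose out of reach is approached as far as the arm can. A call with a number of a shift or a turn outside -1 to 1 is refused whole. A call with a gripper value outside its range is refused whole. "gripper" is the closure, from -1 (fully open) to 1 (shut), so that 0 is half open, set as the call begins (left out, the last holds). The fingers move at their own pace and stop on an object; "force" is the grip in N (left out, the last holds). Time passes only in rows, so rows that do not move let the fingers close. It gives the time, the measured TCP pose, the force and the opening at its end, in the units of the state.
- ctrl.sense(): the state, without advancing time (a new reading comes with each control period).
- capture(name): name is "side" or "top" or "wrist"; returns a dict with "image" (384x512x3 uint8, blue, green, red), "fov_y" (degrees; the focal length in pixels is half the picture's height over the tangent of half this angle, whatever the lens; pixels are square), "cx", "cy" (the principal point, pixels), "origin" and "orientation" of the camera in the world. Camera axes: x right, y down, z forward; pixel columns grow to the right and rows downward; lengths in mm; the calibration is good to about 2 mm. A picture is of the moment at which its call begins. There is no depth.
- ticket.finish_job(): hands the job in, once; it reports no verdict.
The state is a dict: "time_s": time; "joints": joint angles; "dq": joint speeds; "tau": joint torques, N m; "eef_pos": TCP position; "ee_rot": TCP orientation; "force": force on the tool from outside, world axes, zero at the start; "wrist_torque": the same for the moment, N m; "grip_width": opening from 0.0 (shut) to 1.0 (fully open).
Only numpy, scipy, OpenCV 4.12 (cv2) and the standard library are available. Lean on these libraries where they do the work, as an engineer would, in place of code of your own. Each camera call takes 0.05 s, during which the arm holds its last target.

## Task

Open the round burr case: with shut fingers feel lightly along the edge of its lid for the finger notch, press the catch down inside the notch so that the lid springs up, then push the half-raised lid back over until it rests fully open on its stop. Only touch, press and push; grip and lift nothing, push the lid lightly and do not force the case, and leave the tools round it where they are.

Things in the scene. Friction and masses are not known exactly. Their poses are not given: they have to be found in the camera images.
- burr_foot: black rubber foot of the round burr case, fixed on the worktop; origin on the case's vertical axis, at worktop height. The case (dark steel body, aluminium lid with dark wooden inlay, 130 mm across, 56 mm high) turns very stiffly on the foot, which does not turn with it: the notch points within 70 degrees of the direction from the axis to the robot's base; find it
- lid_top_level (a point): point on the case's axis at the height of the lid's flat top, 56 mm above the worktop. The notch is a scoop cut in from the rim through lid and body, open upwards and outwards: 28 mm wide at its bottom, 35 mm from the axis, widening evenly to 48 mm at the rim, 65 mm from the axis. Elsewhere the rim is plain
- tab_level (a point): point on the case's axis at the height of the outer end of the brass catch's thumb tab at rest, 50 mm above the worktop. The tab lies in the middle of the notch, 26 mm wide, and slopes from there, 64 mm from the axis, down inwards to 46 mm high at 43 mm from the axis; there is room below it. Behind it, 36 to 43 mm from the axis, the catch's nose stands 54 mm high and hardly gives from above
- hinge_level (a point): point on the case's axis at the height of the lid's hinge, 46 mm above the worktop. The hinge line is level and lies 66 mm from the axis, straight opposite the notch. The lid is 10 mm thick; measured from the hinge its rim ends beside the notch reach 126 mm, and the bottom of its notch 100 mm
- burr_catch (a joint): rocking of the brass catch about a pin across the notch, rad: 0 at rest, 0.4 its limit. Pressing the outer end of the tab down 4 mm lets the lid go (at about 0.16) and lays the tab level (0.20): 1 to 2 N, then 6 N or more under a flat fingertip; press on until the lid comes up. It springs back when let go
- burr_lid (a joint): opening of the lid, rad: 0 shut and latched, about 1.0 where a spring plunger lifts it once unlatched (the notch edge is then about 130 mm above the worktop, over the middle of the case), 1.85 fully open on its stop, leaning back. The plunger pushes gently and stops against anything in its way. Above 1.0 the lid (80 g) swings freely and falls back to 1.0 unless pushed past upright, 1.57
- ring_mandrel: bystander, to be left alone: graduated tapered steel ring mandrel with a knob end, 233 mm long
- screw_clamp: bystander, to be left alone: two brown hardwood blocks drawn together by two threaded rods, 41x85x30 mm
- green_can: bystander, to be left alone: dark green can full of files and gravers, 70 mm across, 212 mm high
- burr_block: bystander, to be left alone: square wooden block stuck full of polishing points, 52x67x98 mm
- graver_1: bystander, to be left alone: graver with a wooden ball handle, 117 mm long
- loupe: bystander, to be left alone: folding loupe with a black lens ring, 69 mm long
- chasing_hammer: bystander, to be left alone: chasing hammer with a wooden handle, 206 mm long
- desk_lamp: jointed work lamp, not part of the job, keep clear of it: clamped to the back edge of the worktop behind the case; its cream shade, 0.2 m wide, hangs over the left half of the worktop some 0.45 m from the base with its rim 0.4 m up or more, and its two-bar arm runs from there down to the back right, 0.3 to 0.5 m up. Pass in front of it, drawn back, or below it

How it is judged (in metres and radians):
On the way:
1. the catch in the notch is pressed down (value of joint burr_catch above 0.12 rad).
At the end, for the whole second after the job is handed in: The lid of the burr case rests fully open on its stop (more than 1.75 of 1.85 rad), at rest, after its catch was pressed; no tool beside it was moved 3 cm or more (value of joint burr_lid above 1.75 rad and velocity of joint burr_lid below 0.1 rad/s); the robot touches nothing.
It fails at once if the case is forced (more than 60 N on it) (contact force between the fingers and burr_foot above 60 N).
It fails at once if the half-raised lid is gripped or forced (more than 20 N on it) instead of lightly pushed (value of joint burr_lid between 1.1 and 1.7 rad and contact force between the fingers and burr_foot above 20 N).
It fails at once if a tool beside the case is moved 3 cm or more, or lifted (distance of any of ring_mandrel, screw_clamp, green_can, burr_block, graver_1, loupe, chasing_hammer from where it was at the start of the episode above 0.03 m).
It also fails if it takes over 67 s, if anything falls off the work surface, if the arm or the gripper's body presses on something with over 40 N, if the wrist force passes 120 N, or if a joint passes its speed limit or range.

## Working session

There is one attempt and no reset: what is moved stays moved. The work goes in short steps, Python scripts to look and compute and a tool call to move; the robot and the scene stay as the last step left them, time stands still between calls to the robot, and variables do not carry over. Pictures are saved under pics/ and viewed, and the job is handed in when it is done.

Besides the shell and the picture viewer there is one more tool, called by a JSON object that holds its "fn" and its "kwargs", one argument or row to a line. step_arm: Moves the arm, as the interface text tells. Its arguments: {"type":"object","properties":{"commands":{"type":"array","items":{"type":"array"}},"gripper":{"type":"number"},"force":{"type":"number"}},"required":["commands"]}

```bash
ls; mkdir -p pics; cat > h.py <<'E'
import numpy as np, cv2
from scipy.spatial.transform import Rotation as R
def rot(q): return R.from_quat([q[1],q[2],q[3],q[0]]).as_matrix()
def f_of(c): return c['image'].shape[0]/2/np.tan(np.radians(c['fov_y'])/2)
def ray(c,u,v):
    f=f_of(c); d=np.array([(u-c['cx'])/f,(v-c['cy'])/f,1.0]); return np.array(c['origin']),rot(c['orientation'])@d
def onz(c,u,v,z):
    o,d=ray(c,u,v); return o+d*(z-o[2])/d[2]
def proj(c,p):
    q=rot(c['orientation']).T@(np.array(p)-np.array(c['origin'])); f=f_of(c); return q[0]/q[2]*f+c['cx'],q[1]/q[2]*f+c['cy']
E
python3 - <<'E'
from rig import ctrl,capture
import cv2,pickle
print(ctrl.sense())
for n in ("top","side","wrist"):
    c=capture(n); pickle.dump(c,open(f'pics/{n}0.pkl','wb')); cv2.imwrite(f'pics/{n}0.png',c['image']); print(n,c['fov_y'],c['cx'],c['cy'],c['origin'],c['orientation'])
E
```

```text
pics
{'time_s': 0.0, 'joints': array([ 9.68601004e-01,  3.13440029e-01,  1.49846551e+00, -2.64343328e-05,
        1.33100062e+00, -2.23402218e-01]), 'dq': array([ 0.00163284,  0.00070379,  0.00116397,  0.00189891, -0.000634  ,
        0.00157247]), 'tau': array([ 9.89454966e-04, -4.12274265e+01, -2.59745765e+01, -1.66316959e-04,
        4.13919988e-03, -5.02475962e-05]), 'eef_pos': array([194.01464497, 487.5603931 , 241.72946989]), 'ee_rot': array([ 0.69428459,  0.13269312,  0.69464057, -0.13355117]), 'force': array([0.03170562, 1.17510297, 0.03585542]), 'wrist_torque': array([-0.0285943 ,  0.0328857 , -0.00683293]), 'grip_width': 1.0013351493442797}
top 46.865158050420405 259.2358681200195 188.3241028001338 [ -45.86010323 -107.78823686  973.43103165] [-0.20120561  0.75911593 -0.59960345  0.15406174]
side 52.35548334999433 253.32661622431092 193.61075871063872 [ 423.16270083 -795.68903412  528.60139721] [-0.47293745  0.88094992 -0.01235277  0.0102381 ]
wrist 67.27601056414208 256.0049207993477 193.79827769442957 [133.44111798 511.93819367 372.89862343] [0.10854363 0.82023529 0.55686898 0.07300192]
```

View pics/top0.png

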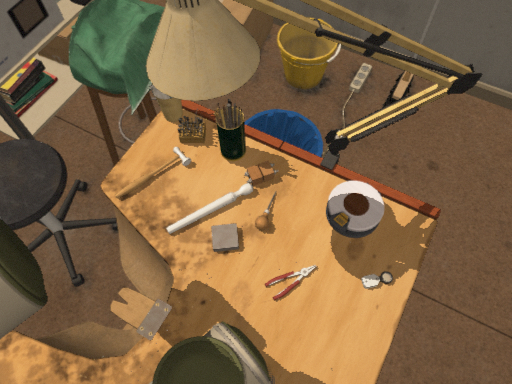

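View pics/side0.png

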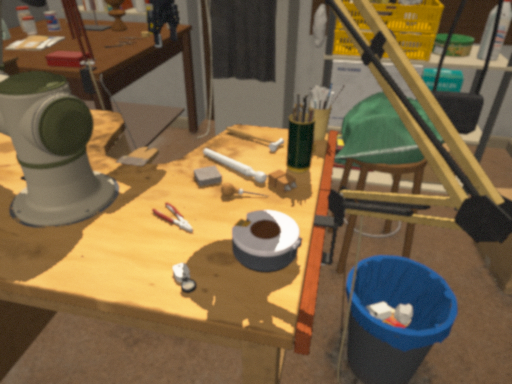

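View pics/wrist0.png

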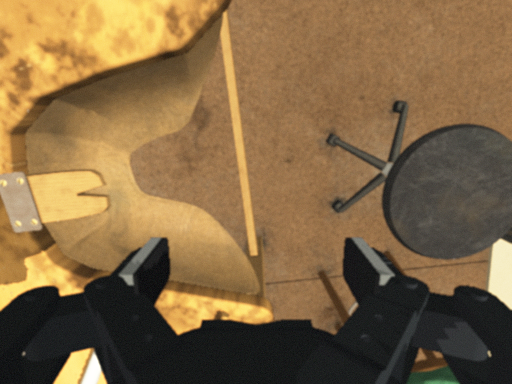

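```bash
python3 - <<'E'
from h import *
import pickle
t=pickle.load(open('pics/top0.pkl','rb'));s=pickle.load(open('pics/side0.pkl','rb'))
a=cv2.resize(t['image'][165:250,310:400],None,fx=6,fy=6,interpolation=cv2.INTER_CUBIC);cv2.imwrite('pics/tz.png',a)
b=cv2.resize(s['image'][195:285,215:315],None,fx=6,fy=6,interpolation=cv2.INTER_CUBIC);cv2.imwrite('pics/sz.png',b)
print(onz(t,355,208,56),onz(s,266,232,56))
for n,p in dict(loupe=(378,281),mand1=(170,230),mand2=(250,189),clamp=(262,174),can=(232,150),graver=(265,215),pl=(293,280),hammer=(155,173),bb=(192,128)).items(): print(n,onz(t,*p,10).round())
E
```

```text
[ 454.38913147 -208.61193315   56.        ] [ 468.59655841 -216.12106868   56.        ]
loupe [ 310. -287.   10.]
mand1 [320. 205.  10.]
mand2 [472.  48.  10.]
clamp [522.  29.  10.]
can [575. 122.  10.]
graver [411.  -5.  10.]
pl [ 268. -103.   10.]
hammer [462. 295.  10.]
bb [620. 246.  10.]
```

View pics/tz.png

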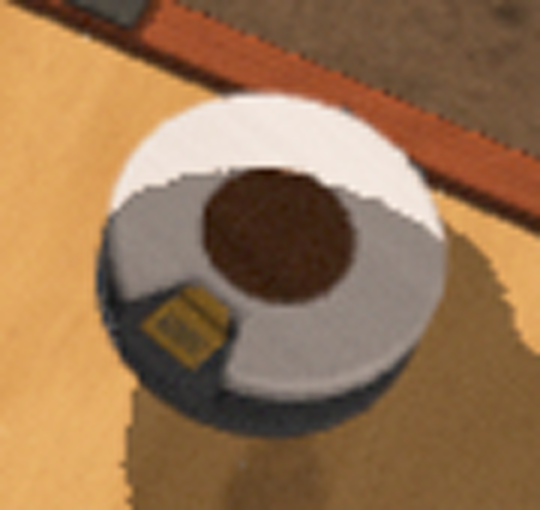

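View pics/sz.png

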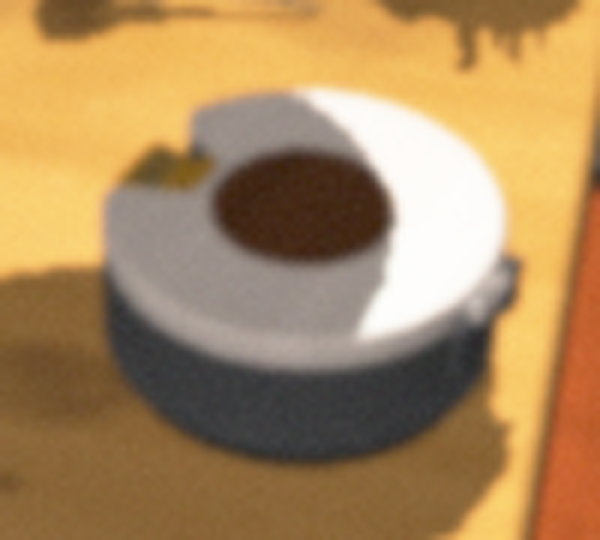

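```bash
python3 - <<'E'
from h import *
import pickle
t=pickle.load(open('pics/top0.pkl','rb'));s=pickle.load(open('pics/side0.pkl','rb'))
def inlay(c,lo):
    im=cv2.resize(c['image'][lo[1]:lo[1]+90,lo[0]:lo[0]+100],None,fx=6,fy=6,interpolation=cv2.INTER_CUBIC)
    b,g,r=[im[...,i].astype(int) for i in range(3)]
    m=((r<95)&(r-b>20)&(r-g>18)).astype(np.uint8)
    n,l,st,ce=cv2.connectedComponentsWithStats(m); i=1+np.argmax(st[1:,4]); print(st[i],ce[i])
    return lo[0]+(ce[i][0]+.5)/6-.5,lo[1]+(ce[i][1]+.5)/6-.5
for c,lo in((t,(310,165)),(s,(215,195))):
    u=inlay(c,lo); print(u,onz(c,*u,56))
T=lambda x,y:(310+x/6-.5,165+y/6-.5); S=lambda x,y:(215+x/6-.5,195+y/6-.5)
# tab quad outer mid, inner edge
print('tab outer',onz(t,*T(168,345),50), 'L',onz(t,*T(142,324),50),'R',onz(t,*T(195,370),50))
print('tab inner L/R', onz(t,*T(183,282),54),onz(t,*T(238,322),54))
for p in ((122,300),(112,213),(225,380),(240,318),(185,283)): print('lid notch',p,onz(t,*T(*p),56))
for p in ((150,150),(122,182),):print('side tab',onz(s,*S(*p),50))
for p in ((192,115),(105,200),): print('side rim',onz(s,*S(*p),56))
E
```

```text
[  203   170   151   133 15638] [277.62188259 234.95223174]
(np.float64(355.853647098947), np.float64(203.74203862386494)) [ 465.89574055 -209.09397148   56.        ]
[  215   153   172   109 14613] [301.66160268 207.43050708]
(np.float64(264.8602671137572), np.float64(229.1550845137891)) [ 466.90612779 -207.44000116   56.        ]
tab outer [ 412.69093163 -175.01670008   50.        ] L [ 419.19013746 -164.0070593    50.        ] R [ 404.681834   -186.54109647   50.        ]
tab inner L/R [ 438.51049139 -176.35252141   54.        ] [ 426.43265372 -199.25292938   54.        ]
lid notch (122, 300) [ 424.47121448 -154.63821444   56.        ]
lid notch (112, 213) [ 460.86225911 -144.9181323    56.        ]
lid notch (225, 380) [ 400.25634853 -197.60056013   56.        ]
lid notch (240, 318) [ 427.2581579  -199.56420372   56.        ]
lid notch (185, 283) [ 437.20821913 -177.01256453   56.        ]
side tab [ 418.07678695 -167.82812172   50.        ]
side tab [ 408.81578434 -184.98029203   50.        ]
side rim [ 432.39714195 -156.51597036   56.        ]
side rim [ 403.59630014 -201.88161511   56.        ]
```

```bash
python3 - <<'E'
from h import *
import pickle
t=pickle.load(open('pics/top0.pkl','rb'));s=pickle.load(open('pics/side0.pkl','rb'))
def tri(a,b):
    o1,d1=ray(t,*a);o2,d2=ray(s,*b)
    A=np.stack([d1,-d2],1);k=np.linalg.lstsq(A,o2-o1,rcond=None)[0];p,q=o1+d1*k[0],o2+d2*k[1];return ((p+q)/2).round(),np.linalg.norm(p-q).round()
print('elbow',tri((465,82),(482,218)));print('base',tri((338,140),(340,200)))
r=rot([0.69428459,0.13269312,0.69464057,-0.13355117]);print(r.round(3)); print(np.degrees(np.arctan2(r[1,1],r[0,1])))
E
```

```text
elbow (array([ 742., -391.,  216.]), np.float64(1.0))
base (array([ 624., -141.,   75.]), np.float64(3.0))
[[-0.001  0.37   0.929]
 [-0.001  0.929 -0.37 ]
 [-1.    -0.001 -0.   ]]
68.29712392527806
```

{"fn": "step_arm", "kwargs": {
  "commands": [
    [[-0.375, -1, 0], -0.045],
    [[-0.375, -1, 0], -0.045],
    [[-0.375, -1, 0], -0.045],
    [[-0.375, -1, 0], -0.045],
    [[-0.375, -1, 0], -0.045]
  ],
  "gripper": 1,
  "force": 20
}}

```text
time_s: 0.65
eef_pos: [118.2, 286.2, 241.9]
ee_rot: [0.604, 0.367, 0.604, -0.367]
force: [0.9, -0.6, 2.1]
grip_width: 0.144
```

{"fn": "step_arm", "kwargs": {
  "commands": [
    [[0.6, -0.45, 0], -0.045],
    [[0.6, -0.45, 0], -0.045],
    [[0.6, -0.45, 0], -0.045],
    [[0.6, -0.45, 0], -0.045],
    [[0.6, -0.45, 0], -0.045]
  ]
}}

```text
time_s: 1.15
eef_pos: [239.9, 196.8, 242.3]
ee_rot: [0.44, 0.554, 0.44, -0.553]
force: [-0.1, 1.2, 0.1]
grip_width: -0.001
```

{"fn": "step_arm", "kwargs": {
  "commands": [
    [[0.3, -0.9, 0], -0.045],
    [[0.3, -0.9, 0], -0.045],
    [[0.3, -0.9, 0], 0],
    [[0.3, -0.9, 0], 0],
    [[0.3, -0.9, 0], 0]
  ]
}}

```text
time_s: 1.65
eef_pos: [299.2, 16.2, 242.4]
ee_rot: [0.359, 0.609, 0.359, -0.609]
force: [1.3, 0.5, 0.6]
grip_width: -0.002
```

{"fn": "step_arm", "kwargs": {
  "commands": [
    [[0.5, -0.9, 0], 0],
    [[0.5, -0.9, 0], 0],
    [[0.5, -0.9, 0], 0],
    [[0.5, -0.9, 0], 0],
    [[0.5, -0.9, 0], 0]
  ]
}}

```text
time_s: 2.15
eef_pos: [399.6, -163.9, 242.1]
ee_rot: [-0.359, -0.609, -0.359, 0.609]
force: [0.8, 0.5, 0.5]
grip_width: 0.001
```

```bash
python3 - <<'E'
from h import *
from rig import ctrl,capture
import pickle
s=ctrl.sense();r=rot(s['ee_rot']);print(s['eef_pos'],np.degrees(np.arctan2(r[1,1],r[0,1])),s['joints'],s['force'])
for n in ('top','side','wrist'):
    c=capture(n); pickle.dump(c,open(f'pics/{n}1.pkl','wb')); cv2.imwrite(f'pics/{n}1.png',c['image'])
E
```

```text
[ 399.64303477 -163.90100011  242.06548027] -28.935389197827103 [-6.61866562e-01  1.06008832e-01  1.75568872e+00  1.02684567e-04
  1.28016018e+00 -1.56878171e-01] [0.78484401 0.46551121 0.50562684]
```

View pics/wrist1.png

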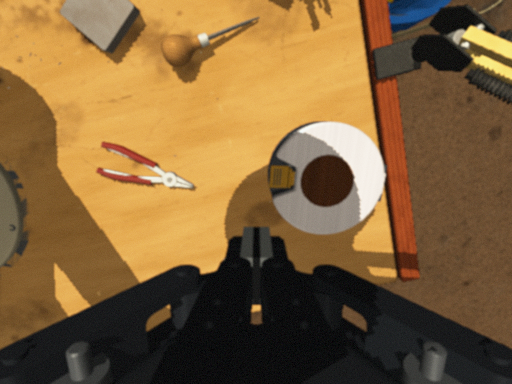

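View pics/side1.png

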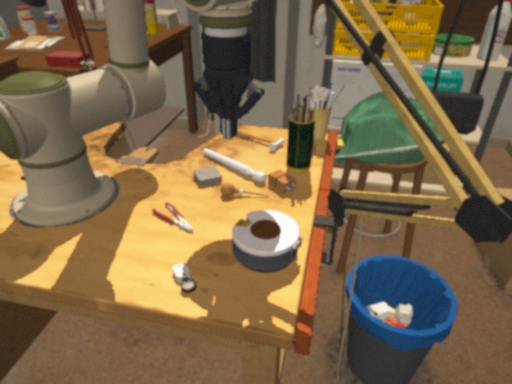

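```bash
python3 - <<'E'
from h import *
import pickle
c=pickle.load(open('pics/wrist1.pkl','rb'))
a=cv2.resize(c['image'][110:245,255:395],None,fx=4,fy=4,interpolation=cv2.INTER_CUBIC);cv2.imwrite('pics/wz.png',a)
b,g,r=[a[...,i].astype(int) for i in range(3)]
m=((r<95)&(r-b>20)&(r-g>18)).astype(np.uint8)
n,l,st,ce=cv2.connectedComponentsWithStats(m); i=1+np.argmax(st[1:,4]); u=ce[i]/4+[255,110];print(st[i],u)
ax=onz(c,*u,56);print(ax)
print(proj(c,[466.4,-208.3,56]),proj(c,[415,-177.4,50]))
t=pickle.load(open('pics/top1.pkl','rb'));cv2.imwrite('pics/tz1.png',cv2.resize(t['image'][120:260,270:420],None,fx=4,fy=4))
E
```

```text
[  186   181   206   205 31906] [327.21377641 180.9666442 ]
[ 468.09787373 -208.37449079   56.        ]
(np.float64(325.81642510710265), np.float64(181.6267294786401)) (np.float64(272.1938280421261), np.float64(178.6975559769468))
```

View pics/wz.png

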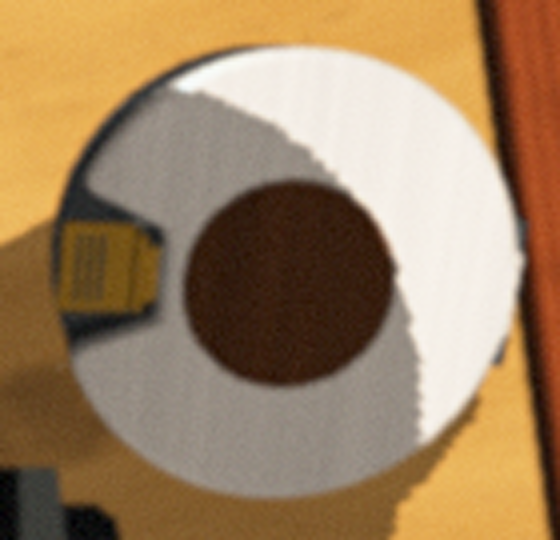

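```bash
python3 - <<'E'
from h import *
import pickle
c=pickle.load(open('pics/wrist1.pkl','rb'))
W=lambda x,y:(255+(x+.5)/4-.5,110+(y+.5)/4-.5)
ax=np.array([467.2,-208.3])
for n,p,z in (('tab outer',(62,268),50),('outL',(65,222),50),('outR',(62,312),50),('nose',(155,266),54),('notchL in',(162,237),56),('notchR in',(162,312),56),('notchL rim',(85,180),56),('notchR rim',(75,352),56)):
    q=onz(c,*W(*p),z)[:2];d=q-ax;print(n,q.round(1),np.hypot(*d).round(1),np.degrees(np.arctan2(d[1],d[0])).round(1))
E
```

```text
tab outer [ 414.1 -174.1] 63.2 147.2
outL [ 421.1 -162.9] 64.7 135.4
outR [ 408.  -185.5] 63.5 158.9
nose [ 437.4 -185.5] 37.5 142.5
notchL in [ 442.8 -178.7] 38.4 129.4
notchR in [ 433.1 -197.8] 35.7 162.8
notchL rim [ 431.6 -154.3] 64.7 123.4
notchR rim [ 406.1 -196.2] 62.3 168.8
```

{"fn": "step_arm", "kwargs": {
  "commands": [
    [[0.05, -0.345, -0.95], -0.02],
    [[0.05, -0.345, -0.95], 0],
    [[0.05, -0.345, -0.95], 0],
    [[0.05, -0.345, -0.95], 0],
    [[0, 0, -0.25], 0]
  ]
}}

```text
time_s: 2.8
eef_pos: [405.7, -216.5, 77.5]
ee_rot: [-0.338, -0.619, -0.342, 0.621]
force: [-0.1, -0.2, 0.5]
grip_width: -0.006
```

{"fn": "step_arm", "kwargs": {
  "commands": [
    [[0, 0, -0.1], 0],
    [[0, 0, -0.1], 0],
    [[0, 0, -0.05], 0],
    [[0, 0, 0], 0]
  ]
}}

```text
time_s: 3.2
eef_pos: [407.5, -217.3, 71.1]
ee_rot: [0.341, 0.62, 0.34, -0.62]
force: [-0.7, 0.3, -0.1]
grip_width: 0.003
```

Tip at about z = 60. Next, 1 mm steps until the lid is felt.

{"fn": "step_arm", "kwargs": {
  "commands": [
    [[0, 0, -0.025], 0],
    [[0, 0, -0.025], 0],
    [[0, 0, -0.025], 0],
    [[0, 0, 0], 0]
  ]
}}

```text
time_s: 3.6
eef_pos: [407.2, -217.4, 67.3]
ee_rot: [0.34, 0.62, 0.34, -0.62]
force: [0.1, 0.9, 0.9]
grip_width: -0.001
```

{"fn": "step_arm", "kwargs": {
  "commands": [
    [[0, 0, -0.025], 0],
    [[0, 0, 0], 0]
  ]
}}

```text
time_s: 3.8
eef_pos: [407.2, -217.5, 66.7]
ee_rot: [-0.34, -0.62, -0.34, 0.62]
force: [-0.8, 0.8, 7.6]
grip_width: -0.001
```

{"fn": "step_arm", "kwargs": {
  "commands": [
    [[0, 0, 0.1], 0],
    [[0.12, 0.52, 0], 0],
    [[0.12, 0.52, 0], 0],
    [[0, 0, -0.1], 0],
    [[0, 0, -0.1], 0]
  ]
}}

```text
time_s: 4.3
eef_pos: [416.9, -176.0, 62.1]
ee_rot: [0.341, 0.62, 0.34, -0.62]
force: [-0.2, -0.2, 0.1]
grip_width: 0.003
```

```bash
python3 - <<'E'
from h import *
from rig import ctrl,capture
s=ctrl.sense();r=rot(s['ee_rot']);print(s['eef_pos'],np.degrees(np.arctan2(r[1,1],r[0,1])),s['force'])
c=capture('wrist'); cv2.imwrite('pics/w2.png',c['image'])
c=capture('side'); cv2.imwrite('pics/s2.png',cv2.resize(c['image'][130:290,170:330],None,fx=4,fy=4,interpolation=cv2.INTER_CUBIC)[:600])
E
```

```text
[ 416.86770896 -176.04242167   62.13721769] -32.4554147430598 [-0.2327414  -0.21705387  0.11045331]
```

View pics/w2.png

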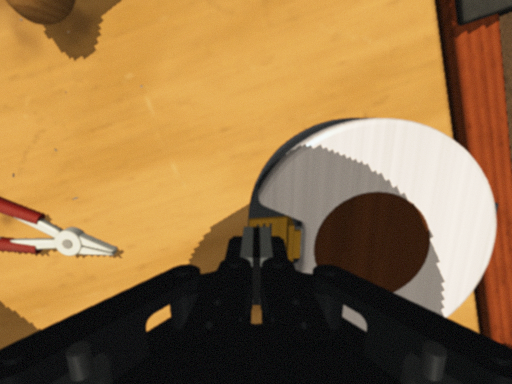

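View pics/s2.png

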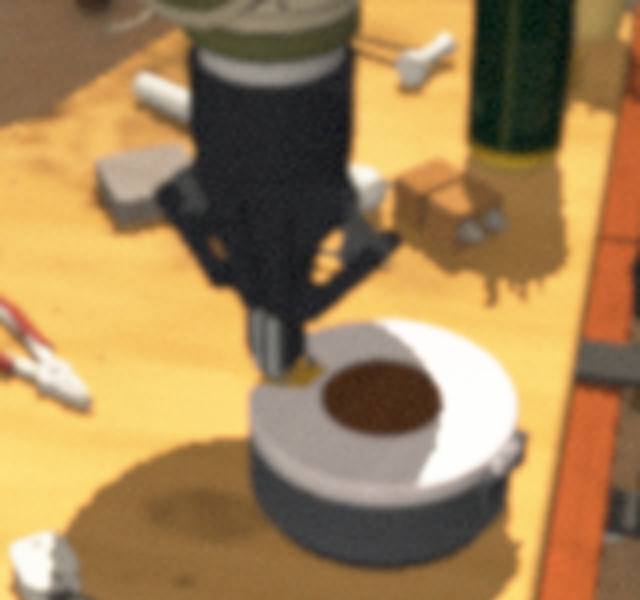

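{"fn": "step_arm", "kwargs": {
  "commands": [
    [[0, 0, -0.05], 0],
    [[0, 0, -0.025], 0],
    [[0, 0, 0], 0]
  ]
}}

```text
time_s: 4.7
eef_pos: [416.6, -176.1, 59.2]
ee_rot: [-0.34, -0.62, -0.34, 0.62]
force: [-0.9, 0.6, 1.6]
grip_width: 0.004
```

{"fn": "step_arm", "kwargs": {
  "commands": [
    [[0, 0, -0.025], 0],
    [[0, 0, -0.025], 0],
    [[0, 0, 0], 0]
  ]
}}

```text
time_s: 5.0
eef_pos: [416.7, -175.8, 57.2]
ee_rot: [-0.34, -0.62, -0.34, 0.62]
force: [-2.5, -0.2, 2.2]
grip_width: 0.001
```

{"fn": "step_arm", "kwargs": {
  "commands": [
    [[0, 0, -0.02], 0],
    [[0, 0, 0], 0]
  ]
}}

```text
time_s: 5.2
eef_pos: [416.6, -175.8, 56.6]
ee_rot: [-0.34, -0.62, -0.34, 0.62]
force: [-4.8, -0.3, 5.0]
grip_width: 0.003
```

```bash
python3 - <<'E'
from h import *
from rig import ctrl,capture
print(ctrl.sense()['force'])
c=capture('side'); cv2.imwrite('pics/s3.png',cv2.resize(c['image'][130:280,170:330],None,fx=4,fy=4,interpolation=cv2.INTER_CUBIC)[:600])
E
```

```text
[-4.78400718 -0.3459379   4.9817626 ]
```

View pics/s3.png

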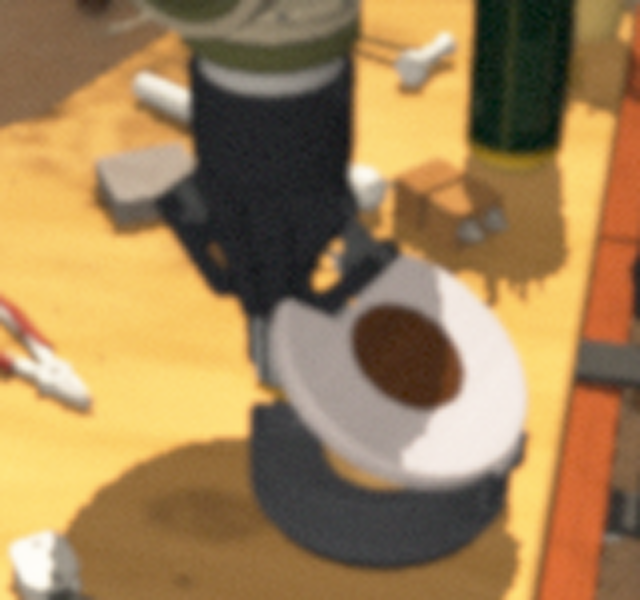

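{"fn": "step_arm", "kwargs": {
  "commands": [
    [[-0.1, 0.06, 0.1], 0],
    [[-0.42, 0.27, 0.05], 0],
    [[-0.63, 0.4, 0], 0],
    [[-0.63, 0.4, 0], 0],
    [[0, 0, 0], 0]
  ]
}}

```text
time_s: 5.75
eef_pos: [343.0, -128.5, 62.3]
ee_rot: [-0.339, -0.62, -0.341, 0.62]
force: [0.6, -0.5, 0.5]
grip_width: -0.001
```

{"fn": "step_arm", "kwargs": {
  "commands": [
    [[0, 0, 0.8], 0],
    [[0, 0, 0.8], 0],
    [[0, 0, 0], 0]
  ]
}}

```text
time_s: 6.05
eef_pos: [347.4, -132.0, 129.7]
ee_rot: [0.343, 0.621, 0.338, -0.619]
force: [-0.1, -0.2, -0.3]
grip_width: 0.002
```

```bash
python3 - <<'E'
from h import *
from rig import ctrl,capture
print(ctrl.sense()['eef_pos'],ctrl.sense()['force'])
c=capture('side'); cv2.imwrite('pics/s4.png',cv2.resize(c['image'][130:280,170:330],None,fx=4,fy=4,interpolation=cv2.INTER_CUBIC)[:600])
c=capture('wrist'); cv2.imwrite('pics/w4.png',c['image'])
E
```

```text
[ 347.41212406 -131.96329829  129.70774658] [-0.09614988 -0.21887197 -0.27176515]
```

View pics/s4.png

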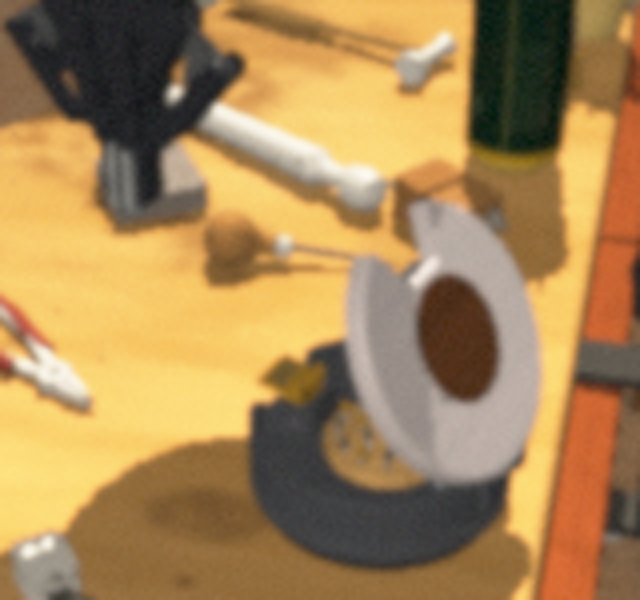

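View pics/w4.png

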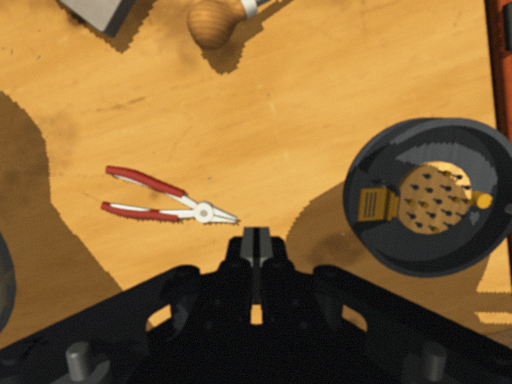

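{"fn": "step_arm", "kwargs": {
  "commands": [
    [[0.6, -0.38, -0.12], 0],
    [[0.6, -0.38, 0], 0],
    [[0.6, -0.38, 0], 0],
    [[0.35, -0.22, 0], 0],
    [[0, 0, 0], 0]
  ]
}}

```text
time_s: 6.65
eef_pos: [432.3, -185.6, 120.2]
ee_rot: [-0.34, -0.62, -0.341, 0.62]
force: [-0.5, 0.1, -0.3]
grip_width: 0.005
```

{"fn": "step_arm", "kwargs": {
  "commands": [
    [[0.17, -0.108, 0], 0],
    [[0.17, -0.108, 0], 0],
    [[0.17, -0.108, 0], 0],
    [[0.17, -0.108, 0], 0],
    [[0.0, 0, 0], 0]
  ]
}}

```text
time_s: 7.15
eef_pos: [459.4, -202.8, 121.7]
ee_rot: [0.34, 0.62, 0.34, -0.62]
force: [-0.4, 0.4, 0.5]
grip_width: 0.002
```

```bash
python3 - <<'E'
from h import *
from rig import ctrl,capture
print(ctrl.sense()['eef_pos'],ctrl.sense()['force'])
c=capture('side'); cv2.imwrite('pics/s5.png',cv2.resize(c['image'][100:280,170:330],None,fx=3.3,fy=3.3,interpolation=cv2.INTER_CUBIC)[:600])
E
```

```text
[ 459.41564687 -202.8212904   121.71290871] [-0.39484161  0.36033025  0.48742163]
```

View pics/s5.png

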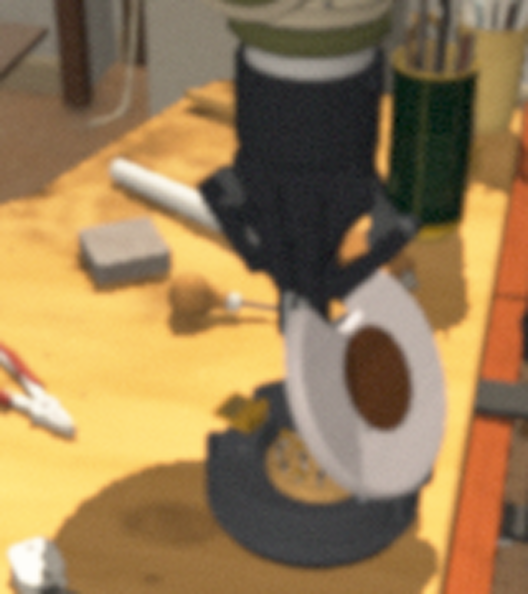

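{"fn": "step_arm", "kwargs": {
  "commands": [
    [[0.13, -0.083, 0], 0],
    [[0.13, -0.083, 0], 0],
    [[0.13, -0.083, 0], 0],
    [[0.13, -0.083, 0], 0],
    [[0.13, -0.083, 0], 0]
  ]
}}

```text
time_s: 7.7
eef_pos: [485.2, -219.2, 121.7]
ee_rot: [0.34, 0.62, 0.34, -0.62]
force: [-1.2, 0.5, -0.3]
grip_width: -0.002
```

```bash
python3 - <<'E'
from h import *
from rig import ctrl,capture
print(ctrl.sense()['eef_pos'],ctrl.sense()['force'])
c=capture('side'); cv2.imwrite('pics/s6.png',cv2.resize(c['image'][100:280,170:330],None,fx=3.3,fy=3.3,interpolation=cv2.INTER_CUBIC)[:600])
E
```

```text
[ 485.22248269 -219.21808081  121.6537771 ] [-1.22328913  0.53430134 -0.33781377]
```

View pics/s6.png

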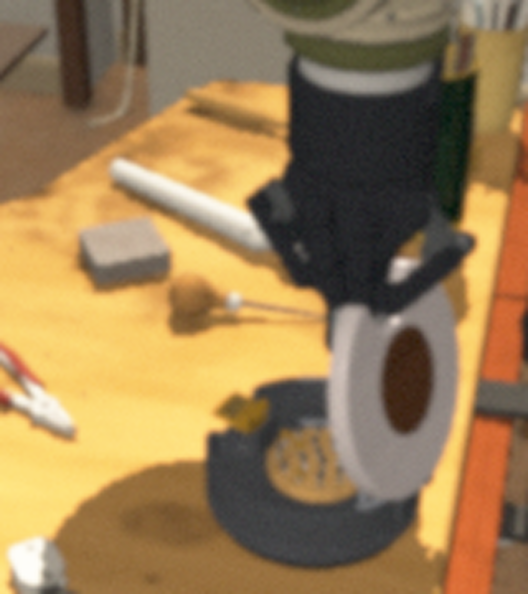

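{"fn": "step_arm", "kwargs": {
  "commands": [
    [[0.13, -0.083, 0], 0],
    [[0.13, -0.083, 0], 0],
    [[0.13, -0.083, 0], 0],
    [[0.13, -0.083, 0], 0],
    [[0.13, -0.083, 0], 0]
  ]
}}

```text
time_s: 8.25
eef_pos: [512.2, -236.5, 123.3]
ee_rot: [0.341, 0.621, 0.339, -0.619]
force: [-0.5, 0.2, 9.1]
grip_width: -0.0
```

```bash
python3 - <<'E'
from h import *
from rig import ctrl,capture
print(ctrl.sense()['eef_pos'],ctrl.sense()['force'])
c=capture('side'); cv2.imwrite('pics/s7.png',cv2.resize(c['image'][100:280,170:330],None,fx=3.3,fy=3.3,interpolation=cv2.INTER_CUBIC)[:600])
E
```

```text
[ 512.16620985 -236.47972542  123.32096801] [-0.45408446  0.23698356  9.11168351]
```

View pics/s7.png

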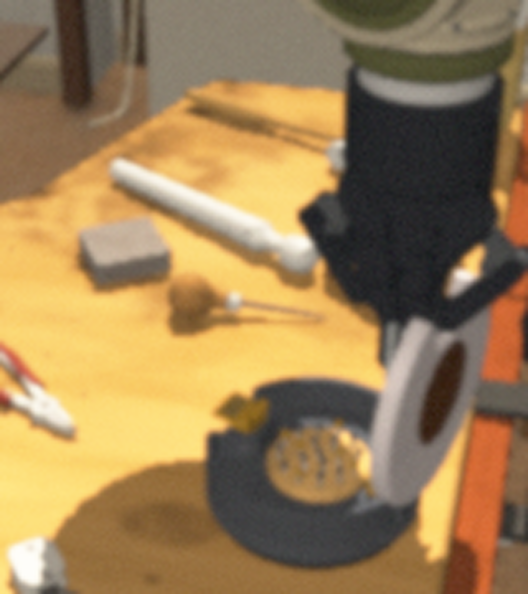

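{"fn": "step_arm", "kwargs": {
  "commands": [
    [[0, 0, 0.15], 0],
    [[0, 0, 0.15], 0],
    [[0, 0, 0.1], 0],
    [[0, 0, 0], 0]
  ]
}}

```text
time_s: 8.7
eef_pos: [510.9, -235.6, 138.3]
ee_rot: [0.34, 0.62, 0.34, -0.62]
force: [0.4, 0.1, -0.0]
grip_width: 0.001
```

```bash
python3 - <<'E'
from h import *
from rig import ctrl,capture
print(ctrl.sense()['eef_pos'],ctrl.sense()['force'])
c=capture('side'); cv2.imwrite('pics/s8.png',cv2.resize(c['image'][100:280,170:330],None,fx=3.3,fy=3.3,interpolation=cv2.INTER_CUBIC)[:600])
E
```

```text
[ 510.89674312 -235.61141133  138.32191307] [ 0.42719723  0.14996372 -0.03003966]
```

View pics/s8.png

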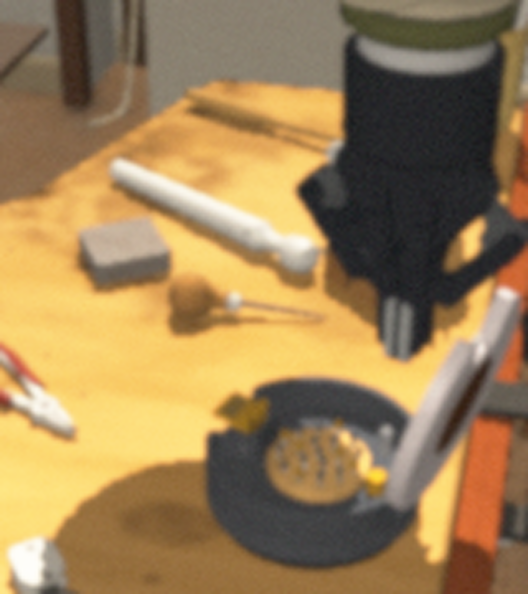

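{"fn": "step_arm", "kwargs": {
  "commands": [
    [[-0.3, 0.19, 0.5], 0],
    [[-0.6, 0.38, 0.5], 0],
    [[-0.6, 0.38, 0.5], 0],
    [[-0.6, 0.38, 0], 0],
    [[-0.6, 0.38, 0], 0]
  ]
}}

```text
time_s: 9.25
eef_pos: [401.8, -166.5, 197.9]
ee_rot: [0.34, 0.62, 0.34, -0.62]
force: [-0.0, 0.3, -0.1]
grip_width: -0.003
```

{"fn": "step_arm", "kwargs": {
  "commands": [
    [[0, 0, 0], 0],
    [[0, 0, 0], 0],
    [[0, 0, 0], 0]
  ]
}}

```text
time_s: 9.55
eef_pos: [403.3, -167.5, 197.7]
ee_rot: [0.34, 0.62, 0.34, -0.62]
force: [-0.1, -0.0, -0.2]
grip_width: 0.005
```

```bash
python3 - <<'E'
from h import *
from rig import ctrl,capture
print(ctrl.sense()['eef_pos'],ctrl.sense()['force'])
c=capture('side'); cv2.imwrite('pics/s9.png',c['image'])
i=c['image'][190:290,220:330];cv2.imwrite('pics/s9z.png',cv2.resize(i,None,fx=5,fy=5,interpolation=cv2.INTER_CUBIC))
# expected lid rim-end top midpoint for two openings
for th in (1.65,1.85):
    for t in (-24,24):
        r=-66+126*np.cos(th); z=46+126*np.sin(th); d=np.array([-.843,.537]); n=np.array([-.537,-.843])
        p=np.array([467.2,-208.3])+r*d+t*n; u=np.array(proj(c,[*p,z]));print(th,t,u.round(1),((u-[220,190])*5).round())
E
```

```text
[ 403.27085244 -167.52089042  197.66450018] [-0.07263639 -0.02666254 -0.18271583]
1.65 -24 [311.8 183.8] [459. -31.]
1.65 24 [300.  197.1] [400.  35.]
1.85 -24 [325. 190.] [525.  -0.]
1.85 24 [313.8 203.8] [469.  69.]
```

View pics/s9.png

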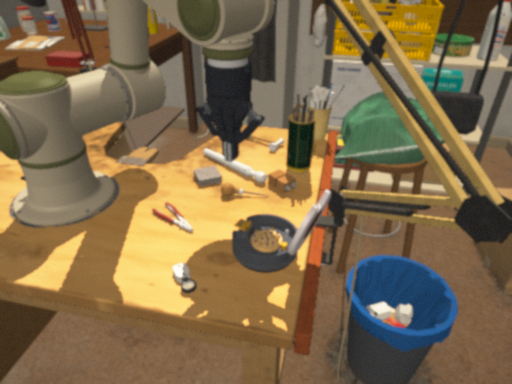

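View pics/s9z.png

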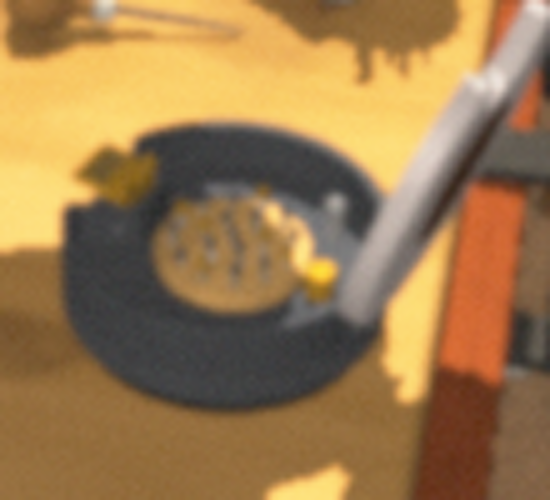

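```bash
python3 - <<'E'
from rig import ticket
print(ticket.finish_job())
E
```

```text
the job is handed in; nothing more can be done
None
```

The burr case is open with its lid resting back on its stop. I handed the job in at about 10 s of the 67 s allowed; no verdict was reported.

- **Finding the notch:** I found it in the camera pictures, at about 147.5° around the case's axis. By touch I checked the lid height once beside the notch, and it was 56 mm as given. I then lowered the shut fingers straight into the notch, so I did not feel my way all along the edge.
- **Pressing the catch:** I pressed the tab with up to about 5 N upward (7 N in all) and the lid sprang up. It first stopped against the gripper linkage and rose to half open once I drew the fingers out.
- **Pushing the lid over:** It went over with light pushes of about 1 N. Near upright, the gripper linkage rested on the notch edge with about 9 N. I raised the tool and the lid dropped back on its own.
- **Last checks:** In the final side picture, the ends of the lid's rim are where they should be at 1.85 rad. The force on the tool was zero within noise, and the gripper was clear of everything. The tools in that picture looked unmoved; I checked this by eye only.

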